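Draw a finger-jointed block out of its light stand for gluing

TASK

Draw the finger-jointed wooden block out of the light green stand, along the direction in which it leans, so that the stand neither tips nor lifts and is not dragged from its place. Then stand the block upright, the same end up as it was, on the floor of the square blue drip tray, wholly inside the rim, and let go; leave the glue pot, glue bottle and mug where they are.

Things in the scene. Friction and masses are not known exactly. Their poses are not given: they have to be found in the camera images.
- block: Dark acacia block with machined fingers at its ends, 48 (its x) x 160 (its y) x 26 mm (its z), 105-175 g. Origin: centre of one 48 x 160 face; it spans z 0 to +26, y -80 to +80 mm. Its y axis runs lengthwise to the end that is up at the start. It begins in the stand's pocket, lowest 65 mm inside, upper 95 mm free. Grasp it across the 26 mm, 20-30 mm below the upper end.
- block_center (a point): Centre of the block's volume (block frame 0, 0, +13 mm), axes as the block's.
- block_foot (a point): Centre of the block's lower end face, 80 mm below block_center along the block's y axis; axes as the block's.
- stand: Light loose stand, 130-225 g: plywood base 134 (x) x 104 (y) mm, 8 mm high with its feet, carrying a leaning green sheet-metal pocket. Origin: centre of the underside, z up. The pocket's axis leans 0.27 rad from vertical towards the stand's -x (at yaw 0: towards the robot). The block's length lies along that axis, its 26 mm thickness along the stand's y.
- pocket_floor (a point): Centre of the pocket's floor, at (24, 0, 21.5) mm in the stand's frame, axes as the stand's. The pocket is 52 x 30 mm inside (2 mm play each side of the block), walls 4 mm, 65 mm deep along its leaning axis.
- tray: Fixed square blue painted drip tray, 130 x 130 mm outside, floor 8 mm above the bed, rim 3 mm thick standing 10 mm above that floor. Origin: centre of the underside, z up, sides along x and y.
- glue_pot: Tin glue pot with lid, 105 x 87 x 79 mm high, loose bystander. Origin: near the centre of its underside.
- glue_bottle: White squeeze bottle with red nozzle, 62 x 60 x 205 mm high, loose bystander. Origin: centre of its underside.
- tea_mug: White mug, 92 x 126 x 95 mm high, loose bystander. Origin: near the centre of its underside.

How it is judged:
On the way:
1. the block is out of the pocket and clear of the stand, which still stands on its feet near where it was (z of block_foot in the frame of stand above 0.1 m and angle between stand's own z axis and vertical below 0.05 rad and distance of stand from where it was at the start of the episode below 0.012 m), for 0.1 s.
At the end, for the whole second after the job is handed in: The block stands upright (within 0.08 rad, the same end up) and still on the tray's floor, its centre within 55 mm of the tray's centre along both sides of the tray and 83 to 94 mm above the tray's underside; the stand is upright on its feet (within 0.05 rad), still, within 12 mm of where it began (angle between block's own y axis and vertical below 0.08 rad and x of block_center in the frame of tray between -0.055 and 0.055 m and y of block_center in the frame of tray between -0.055 and 0.055 m and z of block_center in the frame of tray between 0.083 and 0.094 m and linear speed of each of block, stand below 0.02 m/s and angular speed of block below 0.1 rad/s and angle between stand's own z axis and vertical below 0.05 rad and distance of stand from where it was at the start of the episode below 0.012 m); the robot touches nothing.
It fails at once if the stand is tipped by more than 0.15 rad (angle between stand's own z axis and vertical above 0.15 rad).
It fails at once if the stand is lifted by more than 20 mm (height (world z) of stand above 0.02 m).
It fails at once if the stand slides or is carried more than 20 mm away (distance of stand from where it was at the start of the episode above 0.02 m).
It fails at once if the glue pot, glue bottle or mug is moved by more than 30 mm or tipped by more than 0.3 rad (distance of any of glue_pot, glue_bottle, tea_mug from where it was at the start of the episode above 0.03 m or angle between any of glue_pot, glue_bottle, tea_mug's own z axis and vertical above 0.3 rad).
It also fails if it takes over 45 s, if anything falls off the work surface, if the arm or the gripper's body presses on something with over 40 N, if the wrist force passes 120 N, or if a joint passes its speed limit or range.

ROBOT

A 6-joint arm with a two-finger parallel gripper is mounted at the origin on a cart in front of the work surface, level with it; the furniture and walls round the work are solid. World frame = base frame: x ahead of the robot, y to its left, z up, the work surface at z = 0. Lengths are in m, angles in rad, forces in N, time in s.
With the tool pointing down it reaches from about 0.375 to 0.9 m from the base axis. Payload 3.1 kg.
Tool frame: the origin (TCP) lies at the very end of the fingers, on their centre line; the grasp point (between the pads) lies 19 mm behind it; z points along the fingers, y is the direction in which the jaws open and shut (so a half turn about z gives the same grasp; the last joint's range is limited). The gripper opens to 85 mm and grips with 20 to 120 N. Pads are 22 mm wide; open, the fingers measure 114 mm over their backs; the gripper's body (76 mm by 85 mm) begins 54 mm behind the grasp point. The pads swing forward as they close: fully open they stand 13 mm farther back than shut.
Start: joints at [-1.343, 0.527, 1.433, -0, 1.181, -0.178], TCP at [0.247, -0.574, 0.231] pointing down, gripper open.
Joint ranges: [-3.08, 3.08], [-0.75, 2.2], [0.22, 2.44], [-1.43, 4.57], [0, 2.65], [-2.85, 2.85]. Speed limits (rad/s): [2.79, 2.79, 3.14, 3.14, 3.14, 3.14].

INTERFACE

Orientations are given as a unit quaternion [x, y, z, w].
In Python, from station import manip gives the robot as it stands.
- The arm moves only by the tool send_rows, never from a script. Its argument "motion" is a list of rows, each an object with "gripper": the finger opening in mm, from 0 to 85.4; "travel": the shift along the tool's x, y, z in mm, a list of three; "rotation": the turn, a rotation vector about the tool's x, y, z in degrees, a list of three. In form: [{"gripper": gripper, "travel": [x, y, z], "rotation": [ax, ay, az]}, ...]. A call has 1 to 12 rows; each row shifts and turns the commanded pose from where the row before left it, along the tool's axes as they then stand; what a row does not reach is not made up. A row lasts 1/12 s, in which the tool goes at most 41.7 mm and 7.16 degrees, less where a joint would pass 70% of its speed; a pose out of reach is approached as far as the arm can. A call is refused whole if a number of a shift passes 41.7 or a number of a turn 7.16, either way. A call with a gripper value outside its range is refused whole. The fingers move at their own pace and stop on an object; "newtons" is the grip in N (left out, the last holds). Time passes only in rows, so rows that do not move let the fingers close. It gives the time, the measured TCP pose, the force and the opening at its end, in the units of the state.
- manip.sense(): the state, without advancing time (a new reading comes with each control period).
- manip.snapshot(name): name is "side" or "top" or "wrist"; returns the picture (480x640x3 uint8, red, green, blue); there is no depth.
- manip.calibration(name): a dict with "fx", "fy", "cx", "cy" (pixels), "k1" (the pictures are not rectified: a ray, as slopes to the right and down, at radius r is drawn at 1 + k1 r^2 times it, then the intrinsics apply), "cam_to_world" (4x4, takes a point from camera to world coordinates). Camera axes: x right, y down, z forward; pixel columns grow to the right and rows downward; lengths in m; the calibration is good to about 2 mm. A picture is of the moment at which its call begins: read the wrist's pose just before it. calibration takes no time and is no camera call; for the wrist camera it gives the pose at the moment of the call.
- manip.sign_off(): hands the job in, once; it reports no verdict.
The state is a dict: "t": time; "q": joint angles; "qd": joint speeds; "tau": joint torques, N m; "tcp_pos": TCP position; "tool_rot": TCP orientation; "force": force on the tool from outside, world axes, zero at the start; "ft_torque": the same for the moment, N m; "finger_gap": opening from 0.0 (shut) to 1.0 (fully open).
Only numpy, scipy, OpenCV 4.12 (cv2) and the standard library are available. Lean on these libraries where they do the work, as an engineer would, in place of code of your own. Each camera call takes 0.05 s, during which the arm holds its last target. There are 200 camera calls.

## Working session

There is one attempt and no reset: what is moved stays moved. The work goes in short steps, Python scripts to look and compute and a tool call to move; the robot and the scene stay as the last step left them, time stands still between calls to the robot, and variables do not carry over. Pictures are saved under pics/ and viewed, about 8 in all and at most 12, crops included, and the job is handed in when it is done.

Besides the shell and the picture viewer there is one more tool, called after "Emit:" by a JSON object that holds its "api" and its "payload", one argument or row to a line. send_rows: Moves the arm, as the interface text tells. Its arguments: {"type":"object","properties":{"motion":{"type":"array","items":{"type":"object","properties":{"gripper":{"type":"number"},"travel":{"type":"array","items":{"type":"number"}},"rotation":{"type":"array","items":{"type":"number"}}}}},"newtons":{"type":"number"}},"required":["motion"]}

```bash
mkdir -p pics; ls
python3 - <<'E'
from station import manip
import cv2,numpy as np
s=manip.sense();print(s)
for n in("side","top"):
    cv2.imwrite(f"pics/{n}0.png",manip.snapshot(n)[:,:,::-1]);c=manip.calibration(n);print(n,c)
print(manip.calibration("wrist"))
E
```

```text
pics
{'t': 0.0, 'q': array([-1.34246177e+00,  5.28463369e-01,  1.43392033e+00, -4.57452029e-06,
        1.18136085e+00, -1.78435636e-01]), 'qd': array([ 3.04633771e-04,  7.92694056e-04, -4.88151875e-05,  8.47268412e-04,
        1.34375049e-03, -1.22283950e-03]), 'tau': array([ 5.53967184e-04, -4.42350590e+01, -1.78022951e+01, -3.35221857e-04,
        8.23010691e-03, -6.04834284e-06]), 'tcp_pos': array([ 0.24717667, -0.57326777,  0.23032958]), 'tool_rot': array([ 9.79387706e-01,  2.01986543e-01, -2.89558804e-05, -1.07555789e-03]), 'force': array([-0.07803376, -0.01553286, -0.18130993]), 'ft_torque': array([ 0.00597451,  0.01482298, -0.01144358]), 'finger_gap': 0.9958400913755627}
side {'fx': 447.8217889262838, 'fy': 447.8217889262838, 'cx': 322.44769676730925, 'cy': 240.36135839690328, 'k1': -0.04533751957209701, 'cam_to_world': array([[ 0.98491989, -0.07803337,  0.15441377,  0.44353551],
       [-0.17298293, -0.42807096,  0.8870356 , -0.70591479],
       [-0.00311833, -0.90036995, -0.43511404,  0.53295992],
       [ 0.        ,  0.        ,  0.        ,  1.        ]])}
top {'fx': 479.6913090324688, 'fy': 479.6913090324688, 'cx': 317.1783887924841, 'cy': 238.55009724995122, 'k1': -0.10425632750992933, 'cam_to_world': array([[ 0.0605878 , -0.9768499 ,  0.20516675,  0.37714044],
       [-0.99816137, -0.05893781,  0.01414947,  0.17704984],
       [-0.00172983, -0.20564681, -0.97862475,  1.16874786],
       [ 0.        ,  0.        ,  0.        ,  1.        ]])}
{'fx': 396.94181829535285, 'fy': 396.94181829535285, 'cx': 319.9434316356033, 'cy': 241.12943268469442, 'k1': -0.07619955480092519, 'cam_to_world': array([[ 0.3968315 , -0.86918746, -0.29502192,  0.32453934],
       [-0.91788886, -0.37654207, -0.12528414, -0.54099072],
       [-0.00219276,  0.32051403, -0.94724123,  0.37359286],
       [ 0.        ,  0.        ,  0.        ,  1.        ]])}
```

View pics/side0.png

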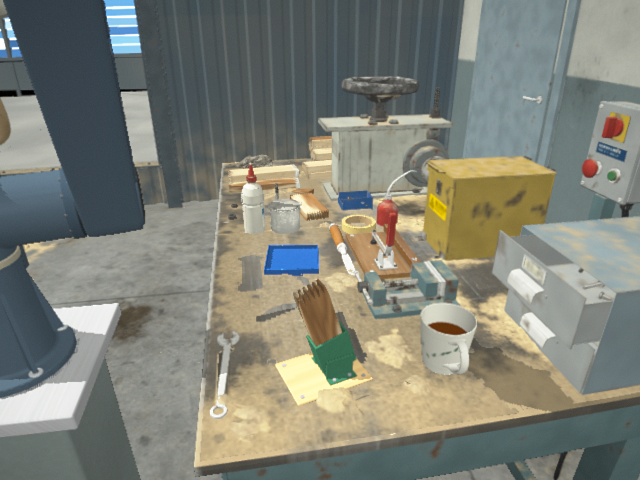

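View pics/top0.png

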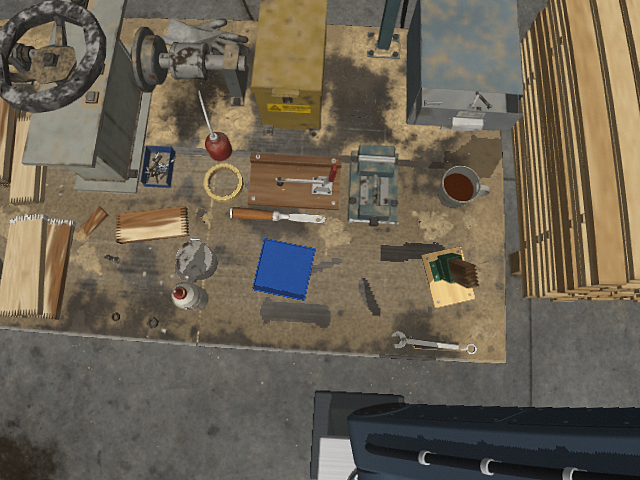

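The side view shows the block near (318,310) and the tray near (292,260). In the top view the block is at (462,272) and the tray at (284,268). I'll enlarge both for corners.

Run:
```python
import cv2,numpy as np
a=cv2.imread("pics/side0.png")[270:412,262:382];b=cv2.imread("pics/top0.png")[235:315,410:490]
a=cv2.resize(a,None,fx=4,fy=4,interpolation=cv2.INTER_CUBIC)[:568];b=cv2.resize(b,None,fx=4,fy=4,interpolation=cv2.INTER_CUBIC)
o=np.zeros((600,800,3),np.uint8);o[:568,:480]=a;o[:320,480:800]=b
c=cv2.imread("pics/top0.png")[232:307,246:326];o[325:600,480:773]=cv2.resize(c,(293,275))
cv2.imwrite("pics/crop.png",o)
```

```text
(no output)
```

View pics/crop.png

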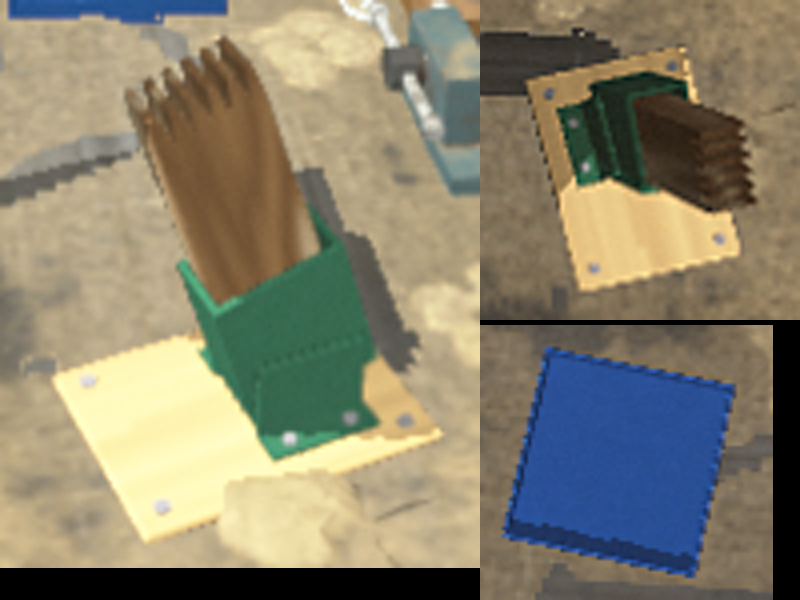

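```bash
cat > h.py <<'E'
import numpy as np,cv2
from station import manip
from scipy.optimize import least_squares
from scipy.spatial.transform import Rotation as R
def proj(c,P):
    T=np.linalg.inv(c["cam_to_world"]);p=np.atleast_2d(P)@T[:3,:3].T+T[:3,3]
    s=p[:,:2]/p[:,2:];s=s*(1+c["k1"]*(s**2).sum(1,keepdims=True))
    return s*[c["fx"],c["fy"]]+[c["cx"],c["cy"]]
def place(v,P):  # v=x,y,z,yaw
    return np.asarray(P)@R.from_euler("z",v[3]).as_matrix().T+v[:3]
def fit(v0,obs): # obs: list of (cal,P,uv)
    f=lambda v:np.concatenate([(proj(c,place(v,P))-uv).ravel() for c,P,uv in obs])
    r=least_squares(f,v0);return r.x,np.abs(r.fun).max(),r.fun
# block corners in stand frame: axis lean
L=.27;ax=np.array([-np.sin(L),0,np.cos(L)]);wx=np.array([np.cos(L),0,np.sin(L)]);PF=np.array([.024,0,.0215])
def block(): return np.array([PF+ax*h+wx*a*.024+np.array([0,b*.013,0]) for h in(0.065,.16) for a,b in((-1,-1),(1,-1),(1,1),(-1,1))])
E
python3 - <<'E'
from h import *
S,T=manip.calibration("side"),manip.calibration("top")
B=np.array([[.067,.052,.008],[.067,-.052,.008],[-.067,-.052,.008],[-.067,.052,.008]])
t=(np.array([[528,80],[688,47],[740,255],[580,291.]])-[480,0]+.5)/4-.5+[410,235]
s=(np.array([[441,433],[148,543],[53,378.]])+.5)/4-.5+[262,270]
v,m,r=fit([.5,-.2,0,0],[(T,B,t),(S,B[[1,2,3]],s)]);print("stand",v,m,r.round(1))
q=np.array([[-1,1],[1,1],[1,-1],[-1,-1]])*.065
q=np.c_[np.array([[.065,.065],[.065,-.065],[-.065,-.065],[-.065,.065]]),[.018]*4]
tt=(np.array([[548,348],[735,385],[693,577],[503,538.]])-[480,325]+.5)/3.664-.5+[246,232]
ss=np.array([[270,246.],[319,246],[319,272],[265,273]])
w,m,r=fit([.5,.1,0,0],[(T,q,tt),(S,q,ss)]);print("tray",w,m,r.round(1))
w,m,r=fit([.5,.1,0,0],[(T,q,tt)]);print("tray top only",w,m)
im=[]
for n,c,(x0,y0,x1,y1),k in(("side",S,(262,270,382,412),4),("top",T,(410,235,490,315),4)):
    a=cv2.resize(cv2.imread(f"pics/{n}0.png")[y0:y1,x0:x1],None,fx=k,fy=k,interpolation=cv2.INTER_CUBIC)
    p=lambda P:((proj(c,place(v,P))-[x0,y0]+.5)*k-.5).round().astype(np.int32)
    b=p(block())
    for l in(b[:4],b[4:],p(B)):cv2.polylines(a,[l],True,(0,255,255),1)
    for i in range(4):cv2.line(a,tuple(map(int,b[i])),tuple(map(int,b[i+4])),(255,0,255),1)
    im.append(a)
o=np.zeros((568,800,3),np.uint8);o[:,:480]=im[0];o[:320,480:]=im[1];cv2.imwrite("pics/ov.png",o)
E
```

```text
stand [ 0.54386207 -0.13260686 -0.0011692   0.26919169] 1.4649536678084019 [-0.6  0.4 -0.5  0.1  0.6  0.8 -0.1  1.   1.5  0.6 -0.2 -0.3  0.3 -0.4]
tray [ 0.54244303  0.27457452 -0.01256911  0.39551956] 35.62390444197888 [-15.1  13.9 -16.3 -13.1  12.4 -16.2  13.4  12.   33.4  -2.5  11.3  17.2
 -35.6   5.9  -5.9 -17.1]
tray top only [ 0.54010917  0.27071685 -0.00878096 -0.14393609] 0.46947471431559507
```

View pics/ov.png

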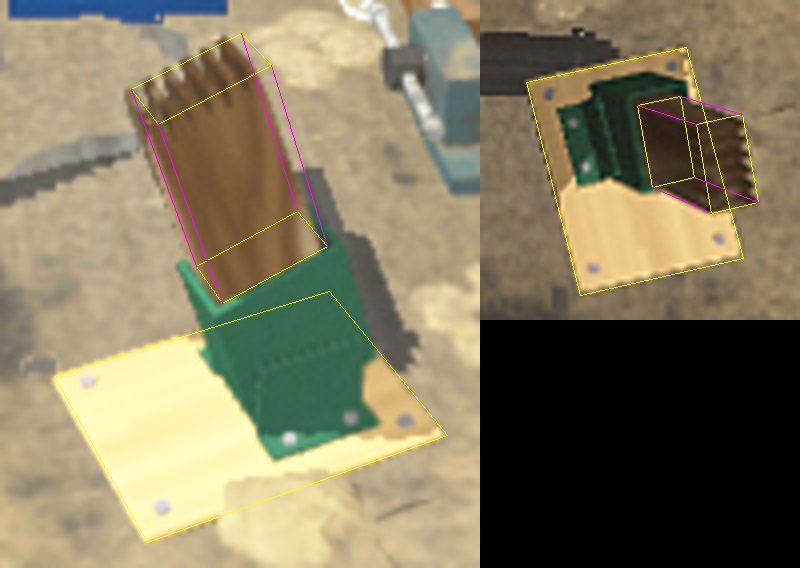

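```bash
cat >> h.py <<'E'
V=np.array([.54386,-.13261,-.001,.2692])
def go(pos,Rt,n):
    "tool-frame shift (first) and turn from the present pose, total and per row"
    s=manip.sense();R0=R.from_quat(s["tool_rot"]);d=R0.inv().apply(np.asarray(pos)-s["tcp_pos"])*1e3;w=(R0.inv()*Rt).as_rotvec(degrees=True)
    print("t",s["t"],"tcp",s["tcp_pos"].round(4),"gap",round(s["finger_gap"],3),"F",s["force"].round(1));print("shift",d.round(1),"per row",(d/n).round(2),"turn",w.round(2),(w/n).round(2))
def target(v,h):
    Rz=R.from_euler("z",v[3]).as_matrix();z=-Rz@ax;y=-Rz[:,1];x=np.cross(y,z)
    return place(v,PF+ax*h),R.from_matrix(np.c_[x,y,z])
E
python3 - <<'E'
from h import *
S,T=manip.calibration("side"),manip.calibration("top")
q=np.c_[np.array([[.065,.065],[.065,-.065],[-.065,-.065],[-.065,.065]]),[.018]*4]
tt=(np.array([[548,348],[735,385],[693,577],[503,538.]])-[480,325]+.5)/3.664-.5+[246,232]
ss=np.array([[319,246],[319,272],[265,273],[270,246.]])
w,m,r=fit([.5,.1,0,0],[(T,q,tt),(S,q,ss)]);print("tray",w,m,r.round(1))
p,Rt=target(V,.224);print(p);go(p,Rt,20);print(Rt.as_matrix().round(3))
print([ (n,proj(manip.calibration(n),place(V,PF+ax*.16))) for n in("top",)])
E
```

```text
tray [ 0.54006026  0.27068701 -0.00804404 -0.15100625] 1.2192079830260525 [-0.2 -0.1  0.2  0.6  0.2  0.1 -0.3 -0.7  0.1  0.6  1.  -0.7 -0.4 -0.9
 -0.8  1.2]
[ 0.50939965 -0.14211751  0.23638468]
t 0.1 tcp [ 0.2472 -0.5734  0.2304] gap 0.999 F [ 0.4 -1.1  0.4]
shift [ 411.5 -292.3   -5.2] per row [ 20.57 -14.62  -0.26] turn [-1.17 15.43  7.82] [-0.06  0.77  0.39]
[[ 0.929  0.266  0.257]
 [ 0.256 -0.964  0.071]
 [ 0.267  0.    -0.964]]
[('top', array([[471.33270213, 275.42668366]]))]
```

Emit:
{"api": "send_rows", "payload": {
  "motion": [
    {"gripper":85,"travel":[20.5,-14.5,-1],"rotation":[0,0,0]},
    {"gripper":85,"travel":[20.5,-14.5,-1],"rotation":[0,0,0]},
    {"gripper":85,"travel":[20.5,-14.5,-1],"rotation":[0,0,0]},
    {"gripper":85,"travel":[20.5,-14.5,-1],"rotation":[0,0,0]},
    {"gripper":85,"travel":[20.5,-14.5,-1],"rotation":[0,0,0]},
    {"gripper":85,"travel":[20.5,-14.5,-1],"rotation":[0,0,0]},
    {"gripper":85,"travel":[20.5,-14.5,-1],"rotation":[0,0,0]},
    {"gripper":85,"travel":[20.5,-14.5,-1],"rotation":[0,0,0]},
    {"gripper":85,"travel":[20.5,-14.5,-1],"rotation":[0,0,0]},
    {"gripper":85,"travel":[20.5,-14.5,-1],"rotation":[0,0,0]}
  ]
}}

```text
t: 0.93
tcp_pos: [0.3785, -0.3583, 0.241]
tool_rot: [0.979, 0.202, -0.0, -0.0]
force: [0.2, 0.3, -0.2]
finger_gap: 0.996
```

Emit:
{"api": "send_rows", "payload": {
  "motion": [
    {"gripper":85,"travel":[20.5,-14.5,-1],"rotation":[0,1.5,0.8]},
    {"gripper":85,"travel":[20.5,-14.5,-1],"rotation":[0,1.5,0.8]},
    {"gripper":85,"travel":[20.5,-14.5,-1],"rotation":[0,1.5,0.8]},
    {"gripper":85,"travel":[20.5,-14.5,-1],"rotation":[0,1.5,0.8]},
    {"gripper":85,"travel":[20.5,-14.5,-1],"rotation":[0,1.5,0.8]},
    {"gripper":85,"travel":[20.5,-14.5,-1],"rotation":[0,1.5,0.8]},
    {"gripper":85,"travel":[20.5,-14.5,-1],"rotation":[0,1.5,0.8]},
    {"gripper":85,"travel":[20,-14,0],"rotation":[0,1.5,0.8]},
    {"gripper":85,"travel":[0,0,0],"rotation":[0,1.5,0.8]},
    {"gripper":85,"travel":[0,0,0],"rotation":[0,1.5,0.8]},
    {"gripper":85,"travel":[0,0,0],"rotation":[0,0,0]},
    {"gripper":85,"travel":[0,0,0],"rotation":[0,0,0]}
  ]
}}

```text
t: 1.93
tcp_pos: [0.4889, -0.1947, 0.2632]
tool_rot: [0.983, 0.132, 0.127, -0.027]
force: [0.5, -0.1, 0.2]
finger_gap: 0.996
```

Run:
```python
from h import *
go(*target(V,.224),6)
c=manip.calibration("wrist");im=manip.snapshot("wrist")[:,:,::-1].copy();cv2.imwrite("pics/w1raw.png",im)
b=proj(c,place(V,block())).round().astype(np.int32);print(b.tolist())
for l in(b[:4],b[4:]):cv2.polylines(im,[l],True,(0,255,255),1)
cv2.imwrite("pics/w1.png",im)
```

```text
t 1.9333 tcp [ 0.4889 -0.1947  0.2632] gap 0.996 F [ 0.5 -0.1  0.2]
shift [ 25.5 -44.8  35.4] per row [ 4.24 -7.46  5.9 ] turn [-1.03  0.58 -0.31] [-0.17  0.1  -0.05]
[[287, 205], [285, 149], [254, 149], [257, 205], [272, 241], [269, 166], [226, 166], [232, 241]]
```

View pics/w1.png

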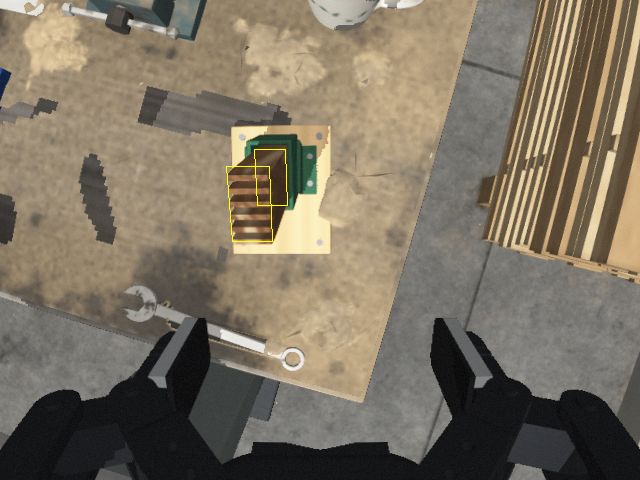

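The wrist view overlay lands on the block (top face at 228–272 × 166–241), so the pose is confirmed. Next I'll line up above it.

Emit:
{"api": "send_rows", "payload": {
  "motion": [
    {"gripper":85,"travel":[4,-7,0],"rotation":[-0.2,0.1,0]},
    {"gripper":85,"travel":[4,-7,0],"rotation":[-0.2,0.1,-0.1]},
    {"gripper":85,"travel":[4,-8,5],"rotation":[-0.2,0.1,0]},
    {"gripper":85,"travel":[4,-8,5],"rotation":[-0.2,0.1,-0.1]},
    {"gripper":85,"travel":[5,-8,5],"rotation":[-0.1,0.1,-0.1]},
    {"gripper":85,"travel":[4.5,-7,5],"rotation":[-0.1,0.1,0]},
    {"gripper":85,"travel":[0,0,0],"rotation":[0,0,0]},
    {"gripper":85,"travel":[0,0,0],"rotation":[0,0,0]}
  ]
}}

```text
t: 2.65
tcp_pos: [0.5063, -0.1425, 0.2509]
tool_rot: [0.982, 0.134, 0.134, -0.018]
force: [-0.1, -0.3, 0.7]
finger_gap: 0.992
```

Run:
```python
from h import *
go(*target(V,.224),1)
go(*target(V,.114),1)
c=manip.calibration("wrist");im=manip.snapshot("wrist")[:,:,::-1].copy()
b=proj(c,place(V,block())).round().astype(np.int32)
x,y=b[4:].min(0)-25;X,Y=b[4:].max(0)+25;print(x,y,X,Y)
a=cv2.resize(im[max(y,0):Y,max(x,0):X],None,fx=4,fy=4,interpolation=cv2.INTER_CUBIC);d=(b-[max(x,0),max(y,0)])*4+2
for l in(d[:4],d[4:]):cv2.polylines(a,[l],True,(0,255,255),1)
cv2.imwrite("pics/w2.png",a[:600,:800])
```

```text
t 2.65 tcp [ 0.5063 -0.1425  0.2509] gap 0.992 F [-0.1 -0.3  0.7]
shift [-0.9  0.4 14.8] per row [-0.89  0.44 14.83] turn [-0.05 -0.05  0.09] [-0.05 -0.05  0.09]
t 2.65 tcp [ 0.5063 -0.1425  0.2509] gap 0.992 F [-0.1 -0.3  0.7]
shift [ -1.    0.5 124.8] per row [ -0.98   0.53 124.83] turn [-0.05 -0.05  0.09] [-0.05 -0.05  0.09]
273 193 368 318
```

View pics/w2.png

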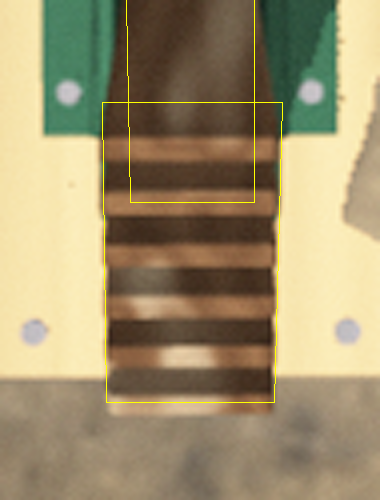

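Jaw-direction centring is within about 0.5 mm; the block sits about 1 mm nearer the robot, within its play. Descending.

Emit:
{"api": "send_rows", "payload": {
  "motion": [
    {"gripper":85,"travel":[-1,0.5,10],"rotation":[0,0,0]},
    {"gripper":85,"travel":[-1,0,12],"rotation":[0,0,0]},
    {"gripper":85,"travel":[0,0,12],"rotation":[0,0,0]},
    {"gripper":85,"travel":[0,0,12],"rotation":[0,0,0]},
    {"gripper":85,"travel":[0,0,12],"rotation":[0,0,0]},
    {"gripper":85,"travel":[0,0,12],"rotation":[0,0,0]},
    {"gripper":85,"travel":[0,0,12],"rotation":[0,0,0]},
    {"gripper":85,"travel":[0,0,12],"rotation":[0,0,0]},
    {"gripper":85,"travel":[0,0,12],"rotation":[0,0,0]},
    {"gripper":85,"travel":[0,0,10],"rotation":[0,0,0]},
    {"gripper":85,"travel":[0,0,9],"rotation":[0,0,0]},
    {"gripper":85,"travel":[0,0,0],"rotation":[0,0,0]}
  ]
}}

```text
t: 3.7
tcp_pos: [0.5366, -0.1355, 0.1289]
tool_rot: [0.982, 0.133, 0.133, -0.019]
force: [0.5, 1.2, -1.4]
finger_gap: 1.002
```

Run:
```python
from h import *
go(*target(V,.114),1)
```

```text
t 3.7 tcp [ 0.5366 -0.1355  0.1289] gap 1.002 F [ 0.5  1.2 -1.4]
shift [ 1.8 -0.9 -1.1] per row [ 1.76 -0.89 -1.09] turn [-0.08  0.01 -0.04] [-0.08  0.01 -0.04]
```

Emit:
{"api": "send_rows", "payload": {
  "motion": [
    {"gripper":60,"travel":[0,-0.8,-1],"rotation":[0,0,0]},
    {"gripper":45,"travel":[0,0,0],"rotation":[0,0,0]},
    {"gripper":35,"travel":[0,0,0],"rotation":[0,0,0]},
    {"gripper":30,"travel":[0,0,0],"rotation":[0,0,0]},
    {"gripper":30,"travel":[0,0,0],"rotation":[0,0,0]},
    {"gripper":30,"travel":[0,0,0],"rotation":[0,0,0]}
  ],
  "newtons": 20
}}

```text
t: 4.2
tcp_pos: [0.5365, -0.135, 0.1317]
tool_rot: [0.982, 0.133, 0.134, -0.018]
force: [0.0, -0.3, 0.5]
finger_gap: 0.349
```

Emit:
{"api": "send_rows", "payload": {
  "motion": [
    {"gripper":28,"travel":[0,0,0],"rotation":[0,0,0]},
    {"gripper":26,"travel":[0,0,0],"rotation":[0,0,0]},
    {"gripper":24,"travel":[0,0,0],"rotation":[0,0,0]},
    {"gripper":22,"travel":[0,0,0],"rotation":[0,0,0]},
    {"gripper":20,"travel":[0,0,0],"rotation":[0,0,0]},
    {"gripper":20,"travel":[0,0,0],"rotation":[0,0,0]},
    {"gripper":20,"travel":[0,0,0],"rotation":[0,0,0]}
  ],
  "newtons": 20
}}

```text
t: 4.78
tcp_pos: [0.5363, -0.1347, 0.1315]
tool_rot: [0.982, 0.133, 0.134, -0.018]
force: [-0.8, 1.0, 4.4]
finger_gap: 0.303
```

Run:
```python
from h import *
go(*target(V,.114),1); print(manip.sense()["ft_torque"])
```

```text
t 4.7833 tcp [ 0.5363 -0.1347  0.1315] gap 0.303 F [-0.8  1.   4.4]
shift [ 1.  -0.   1.5] per row [ 1.04 -0.01  1.49] turn [-0.01 -0.09  0.  ] [-0.01 -0.09  0.  ]
[0.34506133 0.17743109 0.08715616]
```

Gripped at 25.9 mm with little lateral force. Firming the grip and starting a slow draw.

Emit:
{"api": "send_rows", "payload": {
  "motion": [
    {"gripper":15,"travel":[0,0,0],"rotation":[0,0,0]},
    {"gripper":15,"travel":[0,0,0],"rotation":[0,0,0]},
    {"gripper":15,"travel":[0,0,-2],"rotation":[0,0,0]},
    {"gripper":15,"travel":[0,0,-2],"rotation":[0,0,0]},
    {"gripper":15,"travel":[0,0,-2],"rotation":[0,0,0]},
    {"gripper":15,"travel":[0,0,-2],"rotation":[0,0,0]}
  ],
  "newtons": 55
}}

```text
t: 5.28
tcp_pos: [0.534, -0.1355, 0.1389]
tool_rot: [0.982, 0.133, 0.134, -0.018]
force: [0.7, -0.5, -2.0]
finger_gap: 0.297
```

Run:
```python
from h import *
go(*target(V,.114),1); print(manip.sense()["ft_torque"])
S=manip.snapshot("side")
cv2.imwrite("pics/s2.png",cv2.resize(S[220:412,262:452,::-1],None,fx=3,fy=3))
```

```text
t 5.2833 tcp [ 0.534  -0.1355  0.1389] gap 0.297 F [ 0.7 -0.5 -2. ]
shift [ 1.4 -0.2  9.2] per row [ 1.41 -0.19  9.23] turn [-0.01 -0.05 -0.  ] [-0.01 -0.05 -0.  ]
[-0.03097492  0.17316344  0.01492517]
```

View pics/s2.png

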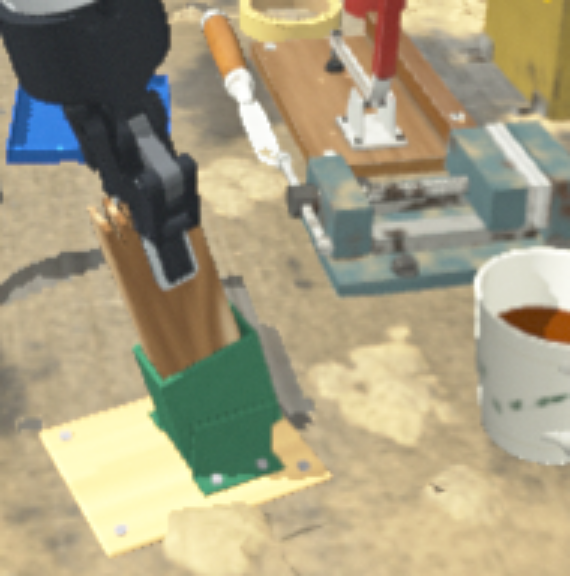

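The block is held low-middle of its free part, the stand hasn't moved, and the pull is only about 2 N. Continuing the draw.

Emit:
{"api": "send_rows", "payload": {
  "motion": [
    {"gripper":15,"travel":[0,0,-4],"rotation":[0,0,0]},
    {"gripper":15,"travel":[0,0,-5],"rotation":[0,0,0]},
    {"gripper":15,"travel":[0,0,-5],"rotation":[0,0,0]},
    {"gripper":15,"travel":[0,0,-5],"rotation":[0,0,0]},
    {"gripper":15,"travel":[0,0,-5],"rotation":[0,0,0]},
    {"gripper":15,"travel":[0,0,-5],"rotation":[0,0,0]}
  ]
}}

```text
t: 5.83
tcp_pos: [0.5266, -0.1376, 0.1677]
tool_rot: [0.982, 0.133, 0.134, -0.018]
force: [-0.2, 0.2, -1.0]
finger_gap: 0.304
```

Run:
```python
from h import *
go(*target(V,.254),1); print(manip.sense()["ft_torque"])
```

```text
t 5.8333 tcp [ 0.5266 -0.1376  0.1677] gap 0.304 F [-0.2  0.2 -1. ]
shift [   1.3   -0.2 -101. ] per row [   1.33   -0.17 -100.97] turn [ 0.02 -0.09  0.01] [ 0.02 -0.09  0.01]
[-0.03059157  0.17607835  0.0406325 ]
```

Emit:
{"api": "send_rows", "payload": {
  "motion": [
    {"gripper":15,"travel":[0,0,-8],"rotation":[0,0,0]},
    {"gripper":15,"travel":[0,0,-10],"rotation":[0,0,0]},
    {"gripper":15,"travel":[0,0,-10],"rotation":[0,0,0]},
    {"gripper":15,"travel":[0,0,-10],"rotation":[0,0,0]},
    {"gripper":15,"travel":[0,0,-10],"rotation":[0,0,0]},
    {"gripper":15,"travel":[0,0,-10],"rotation":[0,0,0]},
    {"gripper":15,"travel":[0,0,-10],"rotation":[0,0,0]},
    {"gripper":15,"travel":[0,0,-10],"rotation":[0,0,0]},
    {"gripper":15,"travel":[0,0,-10],"rotation":[0,0,0]},
    {"gripper":15,"travel":[0,0,-8],"rotation":[0,0,0]},
    {"gripper":15,"travel":[0,0,0],"rotation":[0,0,0]},
    {"gripper":15,"travel":[0,0,0],"rotation":[0,0,0]}
  ]
}}

```text
t: 6.83
tcp_pos: [0.5021, -0.1446, 0.26]
tool_rot: [0.982, 0.133, 0.134, -0.018]
force: [-0.2, 0.3, -1.9]
finger_gap: 0.3
```

Run:
```python
from h import *
go(*target(V,.254),1)
S=manip.snapshot("side")
c=manip.calibration("side")
b=proj(c,place(V,np.array([[.067,-.052,.008],[-.067,-.052,.008],[-.067,.052,.008]]))).round().astype(int)
S=S[:,:,::-1].copy()
for p in b: cv2.circle(S,tuple(map(int,p)),1,(0,0,255),-1)
cv2.imwrite("pics/s3.png",cv2.resize(S[180:412,232:392],None,fx=2.5,fy=2.5))
```

```text
t 6.8333 tcp [ 0.5021 -0.1446  0.26  ] gap 0.3 F [-0.2  0.3 -1.9]
shift [ 1.1 -0.4 -5.1] per row [ 1.14 -0.4  -5.15] turn [ 0.06 -0.12  0.01] [ 0.06 -0.12  0.01]
```

View pics/s3.png

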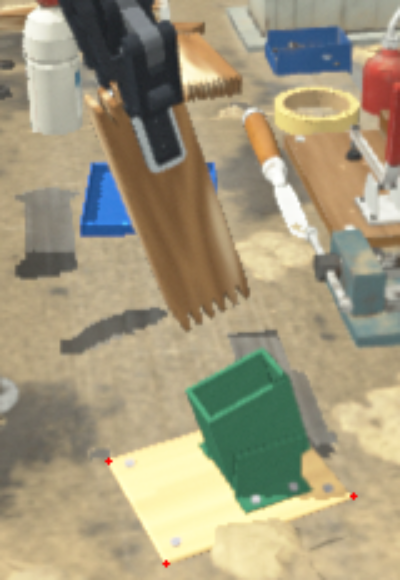

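The block is clear of the stand (foot ~0.15 m up) and the stand's corners coincide with the starting-pose marks. Now I'll turn the block upright and carry it over.

Emit:
{"api": "send_rows", "payload": {
  "motion": [
    {"gripper":15,"travel":[0,0,0],"rotation":[0,-1.5,0]},
    {"gripper":15,"travel":[0,0,0],"rotation":[0,-2,0]},
    {"gripper":15,"travel":[0,0,0],"rotation":[0,-2,0]},
    {"gripper":15,"travel":[0,0,0],"rotation":[0,-2,0]},
    {"gripper":15,"travel":[0,0,0],"rotation":[0,-2,0]},
    {"gripper":15,"travel":[0,0,0],"rotation":[0,-2,0]},
    {"gripper":15,"travel":[0,0,0],"rotation":[0,-2,0]},
    {"gripper":15,"travel":[0,0,0],"rotation":[0,-2,0]},
    {"gripper":15,"travel":[0,0,0],"rotation":[0,0,0]},
    {"gripper":15,"travel":[0,0,0],"rotation":[0,0,0]}
  ]
}}

```text
t: 7.72
tcp_pos: [0.5021, -0.1439, 0.2586]
tool_rot: [0.991, 0.135, 0.0, -0.001]
force: [-0.1, -0.1, -1.3]
finger_gap: 0.297
```

Run:
```python
from h import *
y=.2692;Rt=R.from_matrix(np.array([[np.cos(y),np.sin(y),0],[np.sin(y),-np.cos(y),0],[0,0,-1]]))
go([.540,.270,.24],Rt,22)
```

```text
t 7.7167 tcp [ 0.5021 -0.1439  0.2586] gap 0.297 F [-0.1 -0.1 -1.3]
shift [ 146.9 -388.8   19.2] per row [  6.68 -17.67   0.87] turn [-0.07 -0.04  0.05] [-0. -0.  0.]
```

Emit:
{"api": "send_rows", "payload": {
  "motion": [
    {"gripper":15,"travel":[3,-8,0],"rotation":[0,0,0]},
    {"gripper":15,"travel":[6,-16,0],"rotation":[0,0,0]},
    {"gripper":15,"travel":[7,-18,0],"rotation":[0,0,0]},
    {"gripper":15,"travel":[7,-18,0],"rotation":[0,0,0]},
    {"gripper":15,"travel":[7,-18,0],"rotation":[0,0,0]},
    {"gripper":15,"travel":[7,-18,0],"rotation":[0,0,0]},
    {"gripper":15,"travel":[7,-18,0],"rotation":[0,0,0]},
    {"gripper":15,"travel":[7,-18,0],"rotation":[0,0,0]},
    {"gripper":15,"travel":[7,-18,0],"rotation":[0,0,0]},
    {"gripper":15,"travel":[7,-18,0],"rotation":[0,0,0]},
    {"gripper":15,"travel":[7,-18,0],"rotation":[0,0,0]},
    {"gripper":15,"travel":[7,-18,0],"rotation":[0,0,0]}
  ]
}}

```text
t: 8.72
tcp_pos: [0.5231, 0.0747, 0.2594]
tool_rot: [0.991, 0.134, 0.0, -0.0]
force: [1.2, -0.1, -1.3]
finger_gap: 0.301
```

Emit:
{"api": "send_rows", "payload": {
  "motion": [
    {"gripper":15,"travel":[7,-18,0],"rotation":[0,0,0]},
    {"gripper":15,"travel":[7,-18,0],"rotation":[0,0,0]},
    {"gripper":15,"travel":[7,-18,0],"rotation":[0,0,0]},
    {"gripper":15,"travel":[7,-18,0],"rotation":[0,0,0]},
    {"gripper":15,"travel":[7,-18,0],"rotation":[0,0,0]},
    {"gripper":15,"travel":[7,-18,0],"rotation":[0,0,0]},
    {"gripper":15,"travel":[7,-18,0],"rotation":[0,0,0]},
    {"gripper":15,"travel":[7,-18,0],"rotation":[0,0,0]},
    {"gripper":15,"travel":[6,-16,0],"rotation":[0,0,0]},
    {"gripper":15,"travel":[3,-8,0],"rotation":[0,0,0]},
    {"gripper":15,"travel":[0,0,0],"rotation":[0,0,0]},
    {"gripper":15,"travel":[0,0,0],"rotation":[0,0,0]}
  ]
}}

```text
t: 9.72
tcp_pos: [0.5412, 0.2524, 0.2593]
tool_rot: [0.991, 0.135, 0.0, 0.0]
force: [0.4, 0.1, -1.2]
finger_gap: 0.299
```

```bash
cat >> h.py <<'E'
y_=.2692;RD=R.from_matrix(np.array([[np.cos(y_),np.sin(y_),0],[np.sin(y_),-np.cos(y_),0],[0,0,-1]]))
E
python3 - <<'E'
from h import *
go([.540,.270,.1235],RD,10)
s=manip.sense();p=s["tcp_pos"];Rt=R.from_quat(s["tool_rot"])
o=[]
# predicted block box: tool frame x +-24, y +-13, z from -44.5 to 115.5 mm
bx=np.array([[a*.024,b*.013,h] for h in(-.0445,.1155) for a,b in((-1,-1),(1,-1),(1,1),(-1,1))])
W=Rt.apply(bx)+p
out=[]
for n in("side","top"):
    c=manip.calibration(n);im=manip.snapshot(n)[:,:,::-1].copy();d=proj(c,W);x0,y0=(d.min(0)-45).astype(int);x0=max(x0,0);y0=max(y0,0)
    a=cv2.resize(im[y0:y0+150,x0:x0+100],None,fx=4,fy=4,interpolation=cv2.INTER_CUBIC);e=((d-[x0,y0]+.5)*4).round().astype(np.int32)
    for l in(e[:4],e[4:]):cv2.polylines(a,[l],True,(0,255,255),1)
    for i in range(4):cv2.line(a,tuple(map(int,e[i])),tuple(map(int,e[i+4])),(255,0,255),1)
    t=np.zeros((600,400,3),np.uint8);t[:a.shape[0],:a.shape[1]]=a;out.append(t)
cv2.imwrite("pics/p1.png",np.hstack(out))
E
```

```text
t 9.7167 tcp [0.5412 0.2524 0.2593] gap 0.299 F [ 0.4  0.1 -1.2]
shift [  3.5 -17.4 135.8] per row [ 0.35 -1.74 13.58] turn [ 0.02 -0.    0.05] [ 0. -0.  0.]
```

View pics/p1.png

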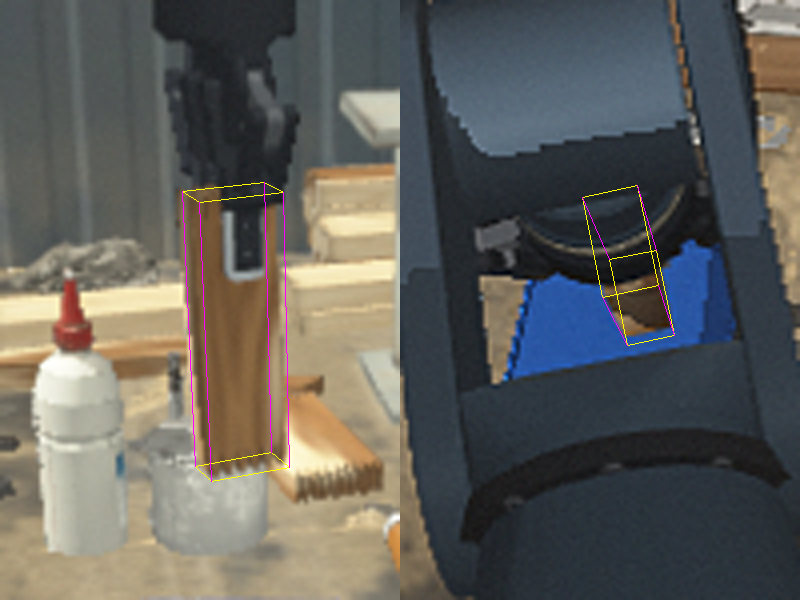

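The block hangs upright (edges parallel to the predicted box within ~1 px) and is over the tray. Centring and lowering.

Emit:
{"api": "send_rows", "payload": {
  "motion": [
    {"gripper":15,"travel":[1,-4.5,0],"rotation":[0,0,0]},
    {"gripper":15,"travel":[1,-4.5,0],"rotation":[0,0,0]},
    {"gripper":15,"travel":[1,-4.5,6],"rotation":[0,0,0]},
    {"gripper":15,"travel":[0.5,-4,12],"rotation":[0,0,0]},
    {"gripper":15,"travel":[0,0,15],"rotation":[0,0,0]},
    {"gripper":15,"travel":[0,0,15],"rotation":[0,0,0]},
    {"gripper":15,"travel":[0,0,15],"rotation":[0,0,0]},
    {"gripper":15,"travel":[0,0,15],"rotation":[0,0,0]},
    {"gripper":15,"travel":[0,0,15],"rotation":[0,0,0]},
    {"gripper":15,"travel":[0,0,15],"rotation":[0,0,0]},
    {"gripper":15,"travel":[0,0,8],"rotation":[0,0,0]},
    {"gripper":15,"travel":[0,0,0],"rotation":[0,0,0]}
  ]
}}

```text
t: 10.82
tcp_pos: [0.5392, 0.2701, 0.1413]
tool_rot: [0.991, 0.134, -0.002, 0.0]
force: [-0.5, 0.8, -1.0]
finger_gap: 0.295
```

Emit:
{"api": "send_rows", "payload": {
  "motion": [
    {"gripper":15,"travel":[0,0,1],"rotation":[0,0,0]},
    {"gripper":15,"travel":[0,0,1],"rotation":[0,0,0]},
    {"gripper":15,"travel":[0,0,1],"rotation":[0,0,0]},
    {"gripper":15,"travel":[0,0,1],"rotation":[0,0,0]},
    {"gripper":15,"travel":[0,0,0],"rotation":[0,0,0]},
    {"gripper":15,"travel":[0,0,0],"rotation":[0,0,0]}
  ]
}}

```text
t: 11.32
tcp_pos: [0.5408, 0.2704, 0.14]
tool_rot: [0.991, 0.134, 0.001, -0.0]
force: [-0.3, 0.0, -1.2]
finger_gap: 0.298
```

Run:
```python
from h import *
go([.540,.270,.1235],RD,10)
```

```text
t 11.3167 tcp [0.5408 0.2704 0.14  ] gap 0.298 F [-0.3  0.  -1.2]
shift [-1.   0.2 16.5] per row [-0.1   0.02  1.65] turn [ 0.  -0.1  0. ] [ 0.   -0.01  0.  ]
```

Emit:
{"api": "send_rows", "payload": {
  "motion": [
    {"gripper":15,"travel":[0,0,3],"rotation":[0,0,0]},
    {"gripper":15,"travel":[0,0,3],"rotation":[0,0,0]},
    {"gripper":15,"travel":[0,0,3],"rotation":[0,0,0]},
    {"gripper":15,"travel":[0,0,3],"rotation":[0,0,0]},
    {"gripper":15,"travel":[0,0,1],"rotation":[0,0,0]},
    {"gripper":15,"travel":[0,0,0],"rotation":[0,0,0]},
    {"gripper":15,"travel":[0,0,0],"rotation":[0,0,0]}
  ]
}}

```text
t: 11.9
tcp_pos: [0.5406, 0.2703, 0.1264]
tool_rot: [0.991, 0.134, 0.0, 0.0]
force: [-0.2, -0.5, -2.3]
finger_gap: 0.298
```

Emit:
{"api": "send_rows", "payload": {
  "motion": [
    {"gripper":15,"travel":[0,0,1],"rotation":[0,0,0]},
    {"gripper":15,"travel":[0,0,0],"rotation":[0,0,0]},
    {"gripper":15,"travel":[0,0,1],"rotation":[0,0,0]},
    {"gripper":15,"travel":[0,0,0],"rotation":[0,0,0]},
    {"gripper":15,"travel":[0,0,0],"rotation":[0,0,0]}
  ]
}}

```text
t: 12.32
tcp_pos: [0.5406, 0.2704, 0.1246]
tool_rot: [0.991, 0.134, 0.0, -0.0]
force: [-0.3, -0.4, -1.4]
finger_gap: 0.297
```

No contact yet; continuing in 1 mm steps.

Emit:
{"api": "send_rows", "payload": {
  "motion": [
    {"gripper":15,"travel":[0,0,1],"rotation":[0,0,0]},
    {"gripper":15,"travel":[0,0,0],"rotation":[0,0,0]},
    {"gripper":15,"travel":[0,0,0],"rotation":[0,0,0]}
  ]
}}

```text
t: 12.57
tcp_pos: [0.5406, 0.2703, 0.1235]
tool_rot: [0.991, 0.134, 0.0, 0.0]
force: [0.8, -0.5, -1.2]
finger_gap: 0.3
```

Emit:
{"api": "send_rows", "payload": {
  "motion": [
    {"gripper":15,"travel":[0,0,1],"rotation":[0,0,0]},
    {"gripper":15,"travel":[0,0,0],"rotation":[0,0,0]},
    {"gripper":15,"travel":[0,0,0],"rotation":[0,0,0]}
  ]
}}

```text
t: 12.82
tcp_pos: [0.5408, 0.2704, 0.1227]
tool_rot: [0.991, 0.134, 0.001, -0.0]
force: [0.8, -0.3, -0.9]
finger_gap: 0.296
```

Emit:
{"api": "send_rows", "payload": {
  "motion": [
    {"gripper":15,"travel":[0,0,1],"rotation":[0,0,0]},
    {"gripper":15,"travel":[0,0,0],"rotation":[0,0,0]},
    {"gripper":15,"travel":[0,0,0],"rotation":[0,0,0]}
  ]
}}

```text
t: 13.07
tcp_pos: [0.541, 0.2705, 0.1226]
tool_rot: [0.991, 0.134, 0.001, -0.0]
force: [-0.4, -0.3, 4.7]
finger_gap: 0.299
```

Contact (+4.7 N) at TCP z = 0.1226, close to the predicted 0.1235. Releasing gently, then withdrawing upward.

Emit:
{"api": "send_rows", "payload": {
  "motion": [
    {"gripper":26,"travel":[0,0,0],"rotation":[0,0,0]},
    {"gripper":28,"travel":[0,0,0],"rotation":[0,0,0]},
    {"gripper":32,"travel":[0,0,0],"rotation":[0,0,0]},
    {"gripper":38,"travel":[0,0,0],"rotation":[0,0,0]},
    {"gripper":46,"travel":[0,0,0],"rotation":[0,0,0]},
    {"gripper":56,"travel":[0,0,0],"rotation":[0,0,0]},
    {"gripper":64,"travel":[0,0,0],"rotation":[0,0,0]},
    {"gripper":64,"travel":[0,0,0],"rotation":[0,0,0]},
    {"gripper":64,"travel":[0,0,0],"rotation":[0,0,0]}
  ],
  "newtons": 20
}}

```text
t: 13.82
tcp_pos: [0.5407, 0.2703, 0.1215]
tool_rot: [0.991, 0.134, 0.0, -0.0]
force: [-0.1, 0.1, -0.3]
finger_gap: 0.753
```

Emit:
{"api": "send_rows", "payload": {
  "motion": [
    {"gripper":64,"travel":[0,0,-4],"rotation":[0,0,0]},
    {"gripper":64,"travel":[0,0,-8],"rotation":[0,0,0]},
    {"gripper":64,"travel":[0,0,-12],"rotation":[0,0,0]},
    {"gripper":64,"travel":[0,0,-15],"rotation":[0,0,0]},
    {"gripper":64,"travel":[0,0,-15],"rotation":[0,0,0]},
    {"gripper":64,"travel":[0,0,-15],"rotation":[0,0,0]},
    {"gripper":64,"travel":[0,0,-15],"rotation":[0,0,0]},
    {"gripper":64,"travel":[0,0,-15],"rotation":[0,0,0]},
    {"gripper":64,"travel":[0,0,-12],"rotation":[0,0,0]},
    {"gripper":64,"travel":[0,0,-8],"rotation":[0,0,0]},
    {"gripper":64,"travel":[0,0,0],"rotation":[0,0,0]},
    {"gripper":64,"travel":[0,0,0],"rotation":[0,0,0]}
  ]
}}

```text
t: 14.82
tcp_pos: [0.5407, 0.2704, 0.2412]
tool_rot: [0.991, 0.134, 0.001, -0.0]
force: [0.4, -0.1, 0.3]
finger_gap: 0.752
```

Run:
```python
from h import *
s=manip.sense();print(s["t"],s["tcp_pos"],s["force"],s["finger_gap"])
bx=np.array([[a*.024,b*.013,-h] for h in(.168,.008) for a,b in((-1,-1),(1,-1),(1,1),(-1,1))])
W=RD.apply(bx)+[.541,.2705,0]
q=np.array([[.065,.065,.018],[.065,-.065,.018],[-.065,-.065,.018],[-.065,.065,.018]])
bs=np.array([[.067,.052,.008],[.067,-.052,.008],[-.067,-.052,.008],[-.067,.052,.008]])
W=np.c_[RD.apply(bx*[1,1,1])[:,:2]+[.541,.2705],-bx[:,2]]
out=[]
for n,(x0,y0) in(("side",(250,170)),("wrist",(0,0))):
    c=manip.calibration(n);im=manip.snapshot(n)[:,:,::-1].copy()
    cv2.imwrite(f"pics/end_{n}.png",im)
    k=3 if n=="side" else .62
    w,h=(133,200) if n=="side" else (640,480)
    if n=="side": x0,y0=240,160;h=250;k=2.4;w=150
    a=cv2.resize(im[y0:y0+h,x0:x0+w],None,fx=k,fy=k,interpolation=cv2.INTER_AREA if k<1 else cv2.INTER_CUBIC)
    P=lambda X:((proj(c,X)-[x0,y0]+.5)*k).round().astype(np.int32)
    for X,col in((W[:4],(0,255,255)),(W[4:],(0,255,255)),(place([.540,.2707,0,-.15],q),(0,0,255)),(place(V,bs),(255,0,255))):
        cv2.polylines(a,[P(X)],True,col,1)
    t=np.zeros((600,400,3),np.uint8);t[:a.shape[0],:a.shape[1]]=a[:600,:400];out.append(t)
cv2.imwrite("pics/end.png",np.hstack(out))
```

```text
14.8167 [0.54065387 0.2703682  0.24116269] [ 0.37230522 -0.14760265  0.27948812] 0.7515494977739567
```

View pics/end.png

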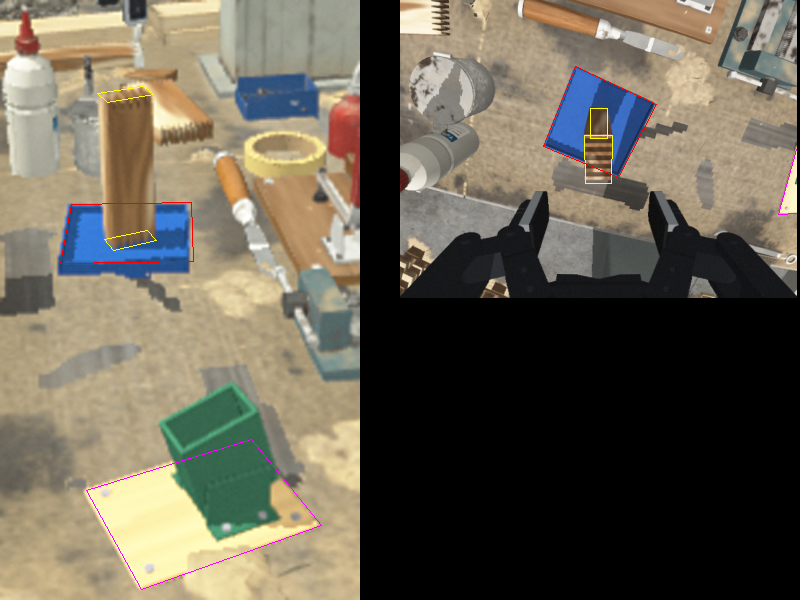

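The block stands upright inside the rim and matches the predicted outline in both views. The stand lies on its starting outline, and the gripper is clear.

```bash
python3 -c "
from station import manip
print(manip.sign_off())"
```

```text
the job is handed in; nothing more can be done
None
```

I drew the block out of the stand along its lean, turned it upright, set it down near the centre of the blue tray, and handed the job in at about 15 s. `sign_off()` reports no verdict, so success isn't confirmed.

**Draw:** the pull was about 2 N. The stand's base still lay on its starting outline in the side view, both after the draw and at the end.

**Placing:** the block touched down with the tool at z = 0.1226 m, against 0.1235 m predicted for the 8 mm tray floor. After release it stood upright near the tray's centre, inside the rim, within a few pixels of its predicted outline in both the side and wrist views.

**Bystanders and gripper:** I kept the arm's path away from the glue pot, bottle and mug. The pot and bottle look undisturbed in the final pictures. The mug was outside the crop I looked at last, so I didn't check it at the end. The open gripper finished about 70 mm above the block, reading about 0.5 N, which is noise level.

**Disagreement:** fitting the tray's corners put it about 8 mm lower than the text says, probably because I picked its lower edges. The height of the touchdown agreed with the text.

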